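Make up a soldering hearth from soft firebricks

TASK

Make up the soldering hearth: loosen the black wing knob on the sliding fence, slide the fence back, and lay all the loose soft firebricks lengthwise in the steel channel between the end stop and the fence, in any order. Then slide the fence up so that stop, bricks and fence all touch in one closed row, turn the knob clockwise fully home to clamp it, and last of all seat the work plate flat on the row with its two holes over the pegs of the end stop. The bricks crumble easily: hold them with no more than about 40 N and press the fence on them gently, no more than about 20 N; leave the mug, ring cone and bench block where they are.

Things in the scene. Friction and masses are not known exactly. Their poses are not given: they have to be found in the camera images.
- hearth: Dark steel base plate of the hearth, 85 x 372 mm, 8 mm thick, fixed to the bench (not movable). Origin: centre of its underside, on the bench. Its y axis runs along the channel, from the end stop to the open end. The channel floor is 8 mm above the bench, 45 mm wide between two guide strips, each 6 mm thick and standing 8 mm above the floor.
- stop_face (a point): Point at the middle of the lower edge of the end stop's face (on the channel floor, on the channel's centre line); axes as the hearth. The stop is a steel block 66 mm wide, 20 mm thick, 42 mm above the floor (as high as a brick), at the hearth's -y end; bricks lie on its +y side.
- fence_face (a point): Point at the middle of the lower edge of the fence's face that looks to the end stop (on the channel floor, centre line); axes as the hearth. The fence is an aluminium block 66 mm wide, 48 mm long (from this point to +y), 45 mm above the floor, with the wing knob on top.
- fence (a joint): Free length of the channel in m between end stop and fence: 0 = fence at the stop, 0.295 = fully back. The fence slides with about 2 N when the knob is loose and is held when it is clamped.
- clamp_knob (a joint): Angle of the wing knob in rad: 0 = loose (bar across the channel), 1.45 = fully clamped (bar nearly along the channel). It grows turning clockwise seen from above; it begins to bite at about 0.7.
- knob_grip (a point): Centre of the knob's black bar, on the knob's vertical axis, 24 mm behind the fence face, 71 mm above the channel floor. x runs along the bar (56 mm), y across it (14 mm thick); the bar is 26 mm high, 13 mm above and below this point. The point turns with the knob.
- peg_mid (a point): Point on the end stop's top face (50 mm above the bench), midway between its two upright pegs; axes as the hearth. The pegs stand 20 mm to either side along x, 8 mm thick, 14 mm high, with tapered tips.
- work_plate: Steel work plate, 66 (x) x 120 (y) x 6 mm, 0.35 kg, with an upright tab in its middle to hold it by: 14 mm thick (x), 44 mm long (y), top 42 mm above the plate's underside. Origin: centre of the underside. Two 11.5 mm holes near its -y end. When seated its axes are those of the hearth.
- plate_holes (a point): Point on the work plate's underside midway between its two holes (holes 20 mm to either side along x), 49 mm from the plate's centre towards -y; axes as the plate.
- brick1: Soft cream-coloured insulating firebrick, 64 x 42 x 42 mm, about 0.1 kg, crumbly. Origin at its centre (21 mm above what it lies on); x runs along its 64 mm length. May be absent (None).
- brick2: Soft cream-coloured insulating firebrick, 64 x 42 x 42 mm, about 0.1 kg, crumbly. Origin at its centre (21 mm above what it lies on); x runs along its 64 mm length. May be absent (None).
- brick3: Soft cream-coloured insulating firebrick, 64 x 42 x 42 mm, about 0.1 kg, crumbly. Origin at its centre (21 mm above what it lies on); x runs along its 64 mm length. May be absent (None).
- brick4: Soft cream-coloured insulating firebrick, 64 x 42 x 42 mm, about 0.1 kg, crumbly. Origin at its centre (21 mm above what it lies on); x runs along its 64 mm length. May be absent (None).
- mug: White mug, 80 mm wide, 90 mm high, standing on the bench; origin at its underside. Leave alone.
- ring_cone: Dark steel ring cone, 48 mm foot, 80 mm high; origin at its underside. Leave alone.
- bench_block: Steel bench block, 100 x 100 x 30 mm; origin at its underside. Leave alone.
There are look-alikes about, which are no part of the job. Leave any yellow look-alike of the brick3 alone. What is shaped like the work_plate but green is not meant.

How it is judged:
By the outcome, as a careful person would: the job done as asked, in the order asked, and still so for the second after the job is handed in, with the robot touching nothing.
Of brick1, brick2, brick3, brick4 only 2 to 4 are there at a start; the rules pass over those that are not, and their reading is None.
At some moment in a run one of brick1, brick2, brick3, brick4 may be knocked a few centimetres aside while the robot is not near it.
Once in a run the grip may slacken for a moment while it holds something.
It also fails if it takes over 210 s, if anything falls off the work surface, if the arm or the gripper's body presses on something with over 40 N, if the wrist force passes 120 N, or if a joint passes its speed limit or range.

ROBOT

A 6-joint arm with a two-finger parallel gripper is mounted at the origin on the work surface. World frame = base frame: x ahead of the robot, y to its left, z up, the work surface at z = 0. Lengths are in m, angles in degrees, forces in N, time in s.
With the tool pointing down it reaches from about 0.375 to 0.75 m from the base axis. Payload 9 kg.
Tool frame: the origin (TCP) lies where the fingers leave the gripper's body, on its centre line; the fingertips stand 73 mm ahead of it and the grasp point (between the pads) lies 54 mm ahead of it (robot.tip_reach is the distance from the TCP to the fingertips, in m); z points along the fingers, y is the direction in which the jaws open and shut (so a half turn about z gives the same grasp; the last joint's range is limited). The gripper opens to 85 mm and grips with 20 to 120 N. Pads are 22 mm wide; open, the fingers measure 114 mm over their backs; the gripper's body (76 mm by 85 mm) begins 54 mm behind the grasp point. The pads swing forward as they close: fully open they stand 13 mm farther back than shut.
Start: joints at [56.912, 5.964, 5.575, 89.605, 0, 77.527], TCP at [0.211, 0.562, 0.304] pointing down, gripper open.
Joint ranges: [-171.21, 171.21], [-48.23, 106.86], [-62.78, 66.21], [-105.2, 120.99], [-86.42, 89.51], [-180, 180]. Speed limits (degrees/s): [127.2, 127.2, 147.25, 180, 180, 180].

INTERFACE

Orientations are given as [roll, pitch, yaw] about the fixed x, y, z axes, in that order (R = Rz(yaw) Ry(pitch) Rx(roll)).
In Python, from plant import robot gives the robot as it stands. Calls block until the motion is done:
- robot.move_pose(position, orientation): joint-space move of the TCP to a pose.
- robot.line_to(position, vel=0.15, rotation=None, guard=None): straight line of the TCP; rotation=None keeps the orientation; vel is the mean speed in m/s. With guard (N) it stops when the force on the tool has changed by that much, and returns True; else False.
- robot.goto_joints(angles): joint-space move.
- robot.set_gripper(opening): finger opening in m; the grip force is fixed at half the most; returns when the fingers have stopped.
- robot.pause(seconds).
- robot.ik(position, orientation): joint angles nearest the present ones, or None.
- robot.observe(): the state.
- robot.grab_frame(name): name is "scene" or "top"; returns the picture (384x512x3 uint8, blue, green, red); there is no depth.
- robot.get_calibration(name): a dict with "vertical_fov" (degrees; the focal length in pixels is half the picture's height over the tangent of half this angle, whatever the lens; pixels are square), "cx", "cy" (the principal point, pixels), "k1" (the pictures are not rectified: a ray, as slopes to the right and down, at radius r is drawn at 1 + k1 r^2 times it, then the intrinsics apply), "rvec" (rotation vector, rad) and "tvec" (3), from world to camera coordinates, as OpenCV has them. Camera axes: x right, y down, z forward; pixel columns grow to the right and rows downward; lengths in m; the calibration is good to about 2 mm. A picture is of the moment at which its call begins. get_calibration takes no time and is no camera call.
A pose or a line that the arm cannot do raises robot.IKError and nothing moves.
- robot.job_done(): hands the job in, once; it reports no verdict.
The state is a dict: "time": time; "q": joint angles; "qvel": joint speeds; "joint_torque": joint torques, N m; "tool_pos": TCP position; "tcp_rot": TCP orientation; "ft_force": force on the tool from outside, world axes, zero at the start; "torque": the same for the moment, N m; "gripper_width": finger opening in m.
Only numpy, scipy, OpenCV 4.12 (cv2) and the standard library are available. Lean on these libraries where they do the work, as an engineer would, in place of code of your own. Each camera call takes 0.05 s, during which the arm holds its last target.

## Working session

There is one attempt and no reset: what is moved stays moved. The work goes in short steps, each a Python script; the robot and the scene stay as the last script left them, time stands still between calls to the robot, and variables do not carry over. Pictures are saved under pics/ and viewed, and the job is handed in when it is done.

```bash
ls; mkdir -p pics; python3 - <<'E'
from plant import robot
import cv2,json
for n in("scene","top"):
    im=robot.grab_frame(n); cv2.imwrite(f"pics/{n}0.png",im); print(n,robot.get_calibration(n))
o=robot.observe();print(o)
E
```

```text
pics
scene {'vertical_fov': 44.447856593417946, 'cx': 258.5241201846878, 'cy': 198.14939583982448, 'k1': -0.18735339384673974, 'rvec': array([ 1.1390205 ,  2.2924282 , -1.03031957]), 'tvec': array([ 0.27121275, -0.18976247,  1.81531834])}
top {'vertical_fov': 48.52990073876832, 'cx': 254.5255469602931, 'cy': 187.6941005645342, 'k1': -0.1528218119863451, 'rvec': array([ 2.10896598, -2.12573983,  0.22172032]), 'tvec': array([0.05141898, 0.49442304, 1.30843724])}
{'time': 0.1, 'q': array([5.69111895e+01, 5.99434844e+00, 5.53217359e+00, 8.96044216e+01,
       5.23744475e-05, 7.75283100e+01]), 'qvel': array([-0.04262167, -0.01826885,  0.17495177,  0.03294895, -0.00785499,
        0.01487812]), 'joint_torque': array([ 5.29210272e-03, -5.58209646e+01,  5.04720140e+01,  1.30291472e-02,
       -2.89999471e-04, -1.22837292e-05]), 'tool_pos': array([0.21113146, 0.56140313, 0.30321503]), 'tcp_rot': array([-1.79934986e+02, -1.44331286e-02,  1.59382871e+02]), 'ft_force': array([-0.17228692, -1.37894978,  0.29277781]), 'torque': array([ 0.00924858,  0.01025089, -0.01239299]), 'gripper_width': 0.08549681304808218}
```

View pics/scene0.png

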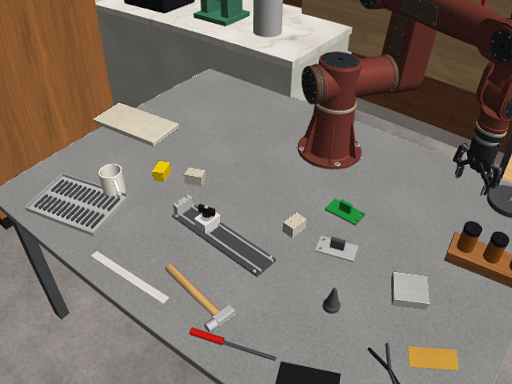

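View pics/top0.png

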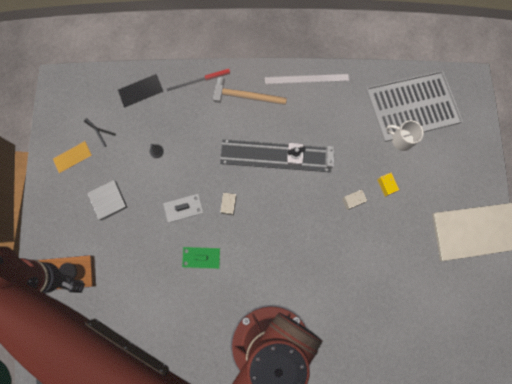

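The top view shows two cream bricks at (228,204) and (355,199), with a yellow look-alike at (389,184). The grey work plate is at (183,208) and a green look-alike at (201,258). The hearth runs from (222,153) to (333,157), with the stop at its right end and the knob at (296,152). I'll zoom in next.

```bash
cat > h.py <<'E'
import numpy as np,cv2
from plant import robot
def cal(n):
    c=robot.get_calibration(n); f=192/np.tan(np.radians(c['vertical_fov']/2))
    K=np.array([[f,0,c['cx']],[0,f,c['cy']],[0,0,1.]]); d=np.array([c['k1'],0,0,0,0.])
    return K,d,np.array(c['rvec'],float),np.array(c['tvec'],float)
def proj(n,P):
    K,d,r,t=cal(n); return cv2.projectPoints(np.asarray(P,float).reshape(-1,1,3),r,t,K,d)[0].reshape(-1,2)
def back(n,uv,z):
    K,d,r,t=cal(n); R=cv2.Rodrigues(r)[0]
    p=cv2.undistortPoints(np.asarray(uv,float).reshape(-1,1,2),K,d).reshape(-1,2)
    ray=np.c_[p,np.ones(len(p))]@R; o=-R.T@t
    s=(z-o[2])/ray[:,2]; return o+s[:,None]*ray
def crop(im,x,y,w,h,k,fn):
    cv2.imwrite('pics/'+fn,cv2.resize(im[y:y+h,x:x+w],None,fx=k,fy=k,interpolation=cv2.INTER_CUBIC))
E
python3 - <<'E'
from h import *
a=cv2.imread('pics/top0.png');b=cv2.imread('pics/scene0.png')
crop(a,210,130,130,50,6,'t_hearth.png')
crop(a,155,170,260,100,3,'t_mid.png')
crop(b,140,150,230,130,3.4,'s_mid.png')
for n,uv,z in [('top',(228,204),.042),('top',(355,199),.042),('top',(183,208),.02),('top',(222,153),.01),('top',(333,157),.04),('top',(275,350),0)]: print(uv,back(n,uv,z).round(3))
E
```

```text
(228, 204) [[0.444 0.132 0.042]]
(355, 199) [[ 0.457 -0.276  0.042]]
(183, 208) [[0.436 0.28  0.02 ]]
(222, 153) [[0.622 0.155 0.01 ]]
(333, 157) [[ 0.598 -0.211  0.04 ]]
(275, 350) [[-0.015 -0.013  0.   ]]
```

View pics/t_hearth.png

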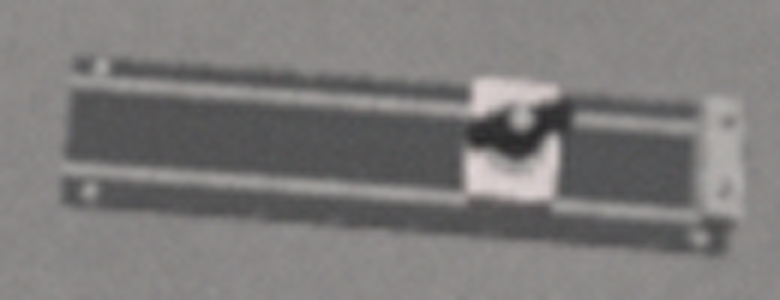

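View pics/t_mid.png

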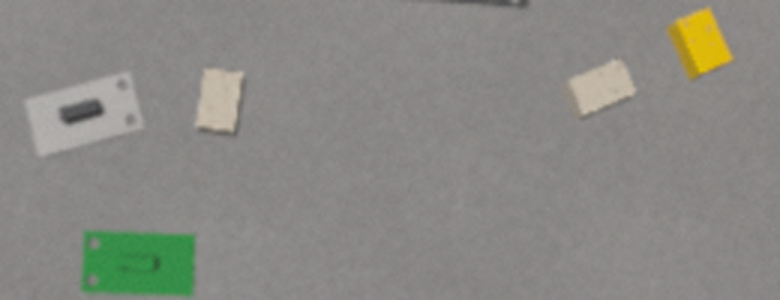

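View pics/s_mid.png

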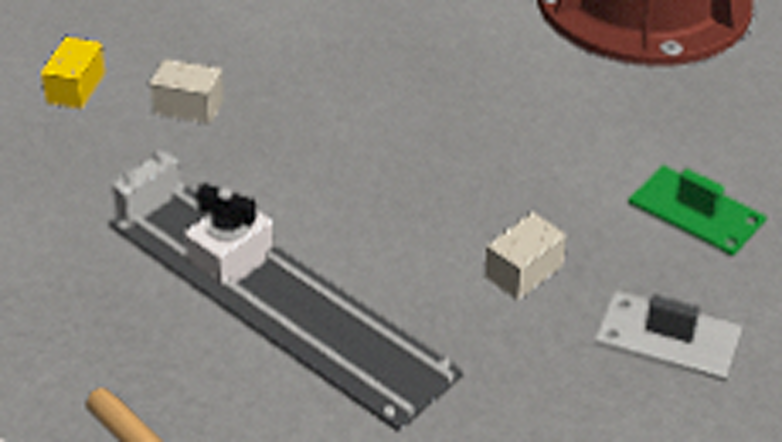

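View pics/t_h1.png

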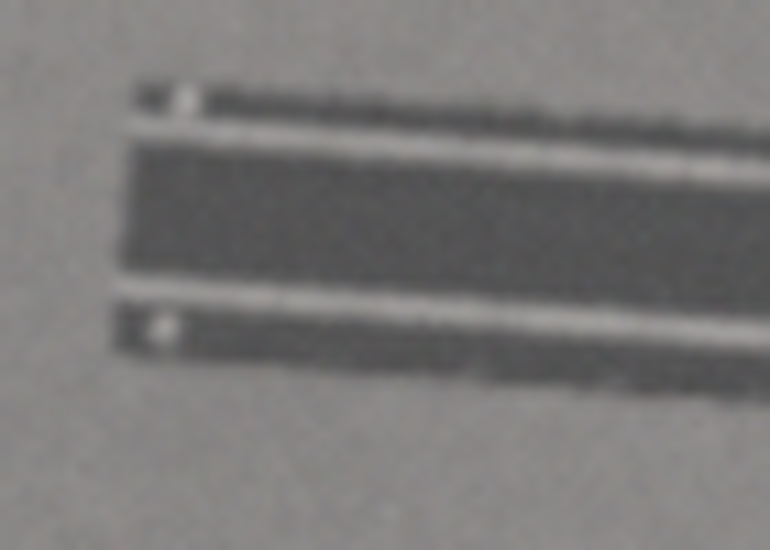

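View pics/t_h2.png

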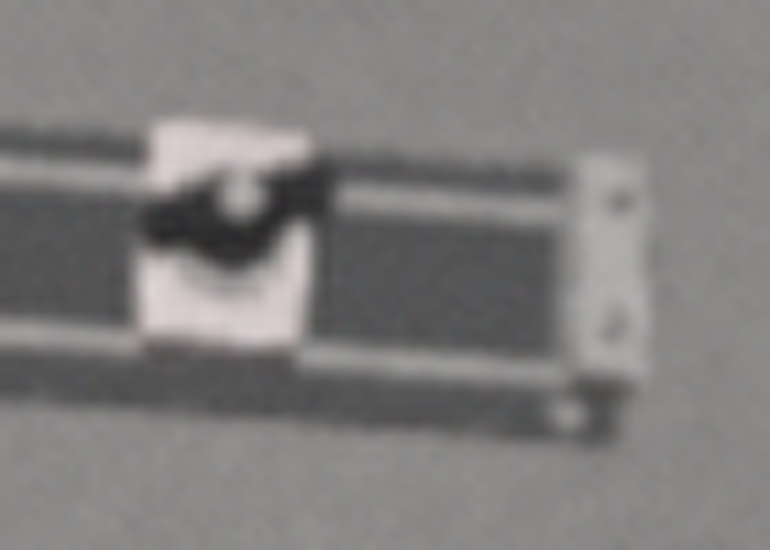

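View pics/s_h1.png

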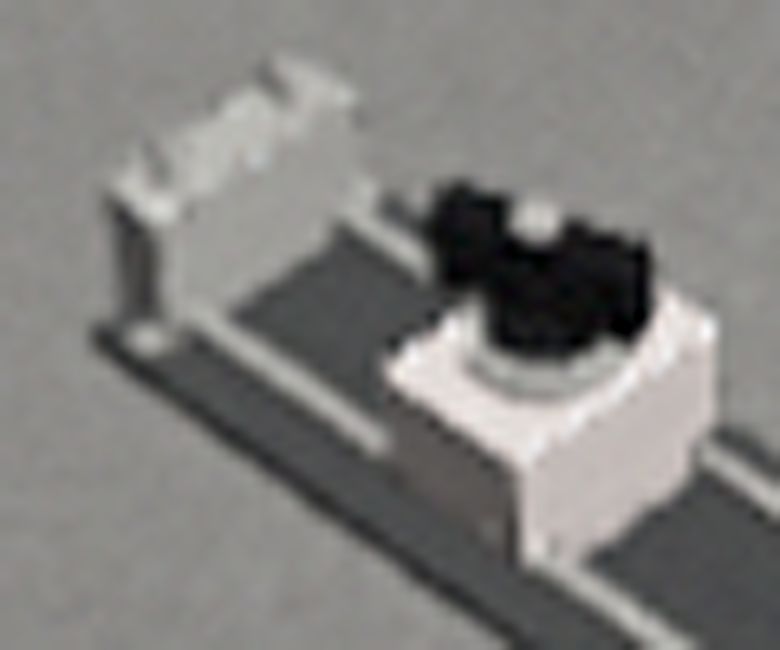

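```bash
cat > fit.py <<'E'
from h import *
from scipy.optimize import least_squares
def px(c,X,Y):
    x0,y0,k=c; return ((X+.5)/k-.5+x0,(Y+.5)/k-.5+y0)
def T(p,P):
    P=np.asarray(P,float);c,s=np.cos(p[2]),np.sin(p[2])
    return np.array([p[0]+c*P[0]-s*P[1],p[1]+s*P[0]+c*P[1],P[2]])
def fit(obs,p0,verbose=True):
    def res(p):
        return np.concatenate([proj(n,T(p,P))[0]-np.array(uv) for n,P,uv in obs])
    r=least_squares(res,p0,loss='soft_l1',f_scale=.5)
    if verbose: print(r.x.round(4),np.degrees(r.x[2]).round(2)); print(res(r.x).reshape(-1,2).round(2).tolist())
    return r.x
E
python3 - <<'E'
from fit import *
A=(210,132,11);B=(275,132,11);S=(165,190,13);M=(140,150,3.4)
obs=[('top',(.0425,.186,.008),px(A,133,80)),('top',(-.0425,.186,.008),px(A,112,350)),
('top',(-.0425,-.186,.008),px(B,615,445)),
('scene',(.0425,.186,.008),px(M,463,374)),('scene',(-.0425,.186,.008),None) ]
obs=[('top',(.0425,.186,.008),px(A,133,80)),('top',(-.0425,.186,.008),px(A,112,350)),
('top',(-.0425,-.186,.008),px(B,615,445)),
('scene',(-.0425,.186,.008),px(M,463,374)),('scene',(.0425,.186,.008),px(M,401,427)),
('scene',(.0425,-.186,.008),px(S,92,335)),
('top',(.033,-.186,.05),px(B,648,150)),('top',(-.033,-.186,.05),px(B,638,383)),
('top',(.033,-.166,.05),px(B,577,148)),('top',(-.033,-.166,.05),px(B,563,375)),
('scene',(.033,-.166,.05),px(S,163,215)),('scene',(.033,-.186,.05),px(S,108,190)),('scene',(-.033,-.166,.05),px(S,355,98)),
]
# guess stop layout: plate end at -.186
for st in (obs[:6],obs):
    fit(st,[.6,-.03,-.05])
for n in('top','scene'): 
    o=[x for x in obs if x[0]==n]; fit(o,[.6,-.03,-.05])
E
```

```text
[ 0.6143 -0.0236 -0.0859] -4.92
[[-0.33, 0.09], [-0.84, -0.21], [-0.38, -0.26], [0.1, -1.22], [-0.93, -0.25], [-0.2, -0.86]]
[ 0.6144 -0.0229 -0.0859] -4.92
[[-0.54, 0.07], [-1.05, -0.24], [-0.59, -0.3], [0.28, -1.09], [-0.76, -0.11], [-0.06, -0.75], [-0.47, 1.2], [-0.28, -0.57], [-0.05, 0.89], [0.44, -0.33], [-0.63, 0.26], [-0.48, -0.66], [-0.02, -0.79]]
[ 0.6142 -0.0242 -0.0853] -4.89
[[-0.17, 0.14], [-0.67, -0.17], [-0.21, -0.29], [-0.09, 1.21], [0.12, -0.56], [0.33, 0.9], [0.84, -0.32]]
[ 0.6157 -0.0205 -0.0855] -4.9
[[0.71, -0.47], [-0.33, 0.56], [0.18, -0.21], [-0.38, 0.8], [-0.24, -0.13], [0.24, -0.28]]
```

```bash
python3 - <<'E'
from fit import *
B=(275,132,11);S=(165,190,13)
ut=px(B,240,190);us=px(S,535,215)
f=lambda P:np.concatenate([proj('top',P)[0]-ut,proj('scene',P)[0]-us])
r=least_squares(f,[.61,-.1,.09]);print(r.x,r.fun)
# fence top corners in top (z=.053): 
hp=[.6148,-.0225,-.0857]
for X,Y in((152,118),(308,130),(138,340),(310,345)):
    p=back('top',[px(B,X,Y)],.053)[0]; c,s=np.cos(hp[2]),np.sin(hp[2]); d=p[:2]-hp[:2]
    print('h-frame',(c*d[0]+s*d[1]).round(4),(-s*d[0]+c*d[1]).round(4))
d=r.x[:2]-hp[:2];print('knob h',c*d[0]+s*d[1],-s*d[0]+c*d[1])
for X,Y in((140,222),(325,178)): print(back('top',[px(B,X,Y)],.079))
E
```

```text
[ 0.60970351 -0.08466119  0.09367571] [-0.18311467  0.1239455  -0.20618037 -0.05307716]
h-frame 0.0335 -0.039
h-frame 0.0335 -0.0855
h-frame -0.035 -0.0389
h-frame -0.0324 -0.0895
knob h 0.0002429075890827883 -0.062369298272490874
[[ 0.60500886 -0.05753822  0.079     ]]
[[ 0.61808458 -0.11177019  0.079     ]]
```

Candidates, by top-view pixel:
- **Bricks:** cream at (228,204) and (355,199). The yellow one at (389,184) is excluded.
- **Plate:** grey at (183,208). The green one at (201,258) is excluded.
- **Knob:** black bar at (296,152).

The crops confirm these choices. I'll start with the knob.

```bash
cat >> h.py <<'E'
def st(tag=''):
    o=robot.observe(); print(tag,'t%.1f'%o['time'],'p',o['tool_pos'].round(4),'yaw%.1f'%o['tcp_rot'][2],'F',o['ft_force'].round(1),'M',o['torque'].round(2),'w%.4f'%o['gripper_width'],'q6 %.0f'%o['q'][5]); return o
E
python3 - <<'E'
from h import *
robot.set_gripper(.05)
robot.move_pose([.6097,-.0847,.22],[180,0,100]);st('above')
print(robot.line_to([.6097,-.0847,.133],vel=.08,guard=8)); st('down')
cv2.imwrite('pics/s1.png',robot.grab_frame('scene'));im=cv2.imread('pics/s1.png');crop(im,150,100,130,150,5,'s1c.png')
E
```

```text
above t3.2 p [ 0.6098 -0.0839  0.2202] yaw100.1 F [ 0.5  0.9 -0. ] M [-0.01  0.01 -0.01] w0.0500 q6 60
False
down t4.5 p [ 0.6101 -0.0848  0.1337] yaw100.0 F [0.2 0.3 0.2] M [-0.06 -0.03 -0.06] w0.0498 q6 60
```

View pics/s1c.png

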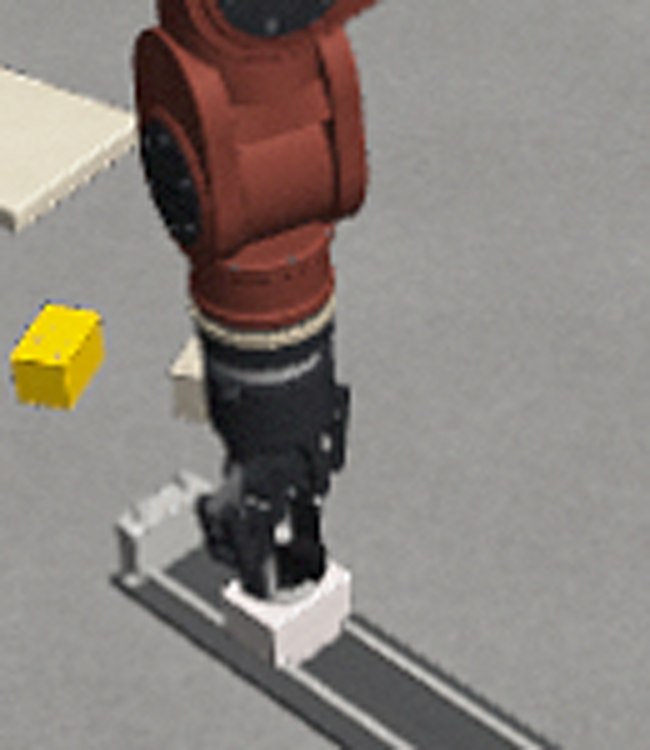

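Fingers straddle the knob bar. Closing now.

```bash
python3 - <<'E'
from h import *
robot.set_gripper(0.0); o=st('closed'); robot.pause(.3); o=st(); print(o['q'].round(1))
E
```

```text
closed t4.9 p [ 0.6102 -0.0847  0.1335] yaw100.0 F [ 2.8 -0.1  1.1] M [ 0.07 -0.58  0.07] w0.0131 q6 60
 t5.2 p [ 0.6102 -0.0848  0.1334] yaw100.0 F [4.1 0.2 2.6] M [ 0.07 -0.91  0.07] w0.0130 q6 60
[-20.1  10.9  -6.9  72.2   0.   59.9]
```

```bash
python3 - <<'E'
from h import *
p=[.6102,-.0847,.1335]
for y in (125,150,168,174):
    print(robot.line_to(p,vel=.1,rotation=[180,0,y],guard=45)); st(y)
E
```

```text
False
125 t5.8 p [ 0.6102 -0.0848  0.1335] yaw124.8 F [ 3.3 -0.6  0.7] M [-0.14 -0.78  0.11] w0.0133 q6 35
False
150 t6.4 p [ 0.6102 -0.0848  0.1334] yaw149.8 F [ 4.  -1.9  1. ] M [-0.4  -0.74  0.15] w0.0133 q6 10
False
168 t6.9 p [ 0.6102 -0.0848  0.1334] yaw167.7 F [ 2.7 -2.2  0.5] M [-0.44 -0.71  0.12] w0.0135 q6 -8
False
174 t7.1 p [ 0.6102 -0.0847  0.1335] yaw173.7 F [ 3.1 -2.2  0.2] M [-0.42 -0.69  0.04] w0.0134 q6 -14
```

```bash
python3 - <<'E'
from h import *
d=np.array([.0857,.9963,0]);p=np.array([.6102,-.0847,.1335])
for s in (.02,.09,.16):
    print(robot.line_to(p+d*s,vel=.08,rotation=[180,0,174],guard=20)); st(s)
E
```

```text
False
0.02 t7.5 p [ 0.6119 -0.0641  0.1335] yaw174.0 F [ 3.4  1.2 -0. ] M [ 0.15 -0.76 -0.11] w0.0130 q6 -12
False
0.09 t8.6 p [0.6178 0.0051 0.1334] yaw174.0 F [1.2 0.8 1.1] M [ 0.24 -0.36  0.02] w0.0130 q6 -6
False
0.16 t9.6 p [0.6238 0.0748 0.1335] yaw174.0 F [-1.6  1.4  0.8] M [ 0.34  0.16 -0.02] w0.0135 q6 1
```

```bash
python3 - <<'E'
from h import *
robot.set_gripper(.05); st('open'); p=robot.observe()['tool_pos']
robot.line_to([p[0],p[1],.24],vel=.15)
robot.move_pose([.45,.132,.26],[180,0,170]); 
robot.move_pose([.375,.0,.3],[180,0,170]); st()
a=robot.grab_frame('top');b=robot.grab_frame('scene');cv2.imwrite('pics/top2.png',a);cv2.imwrite('pics/scene2.png',b)
E
```

```text
open t10.0 p [0.6239 0.0745 0.1335] yaw174.0 F [0.1 0.3 0.9] M [-0.04  0.04  0.  ] w0.0498 q6 1
 t12.3 p [ 0.3758 -0.0005  0.2999] yaw169.9 F [-0.6  0.7  0.5] M [ 0.01 -0.02 -0.04] w0.0501 q6 -10
```

View pics/top2.png

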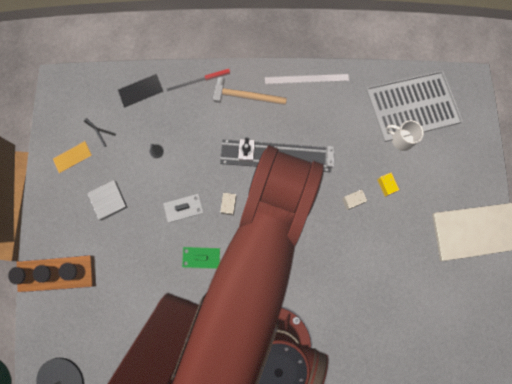

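View pics/scene2.png

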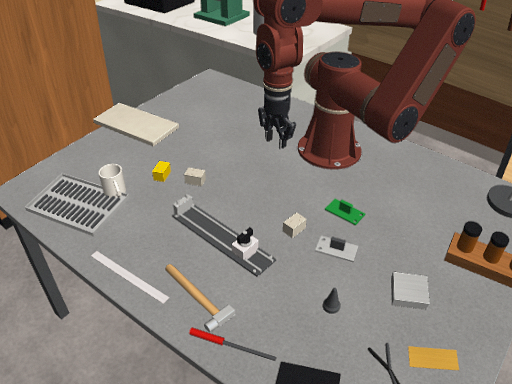

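The fence is now back, with the knob at about (246,147). Only two cream bricks exist, and the area the arm had hidden is clear. I'll fit their poses from silhouettes in both views.

```bash
cat > sil.py <<'E'
from fit import *
from scipy.optimize import minimize
def score(n,img,p,dims,z0,k=8):
    # returns soft silhouette mask of box on bench, supersampled
    l,w,h=dims
    C=[T(p,(sx*l/2,sy*w/2,z0+sz*h)) for sx in(-1,1) for sy in(-1,1) for sz in(0,1)]
    return cv2.convexHull(proj(n,C).astype(np.float32)).reshape(-1,2)
def softmask(hull,x0,y0,w,h,k=8):
    m=np.zeros((h*k,w*k),np.uint8); q=((hull-[x0,y0]+.5)*k-.5)
    cv2.fillPoly(m,[np.round(q*16).astype(np.int32)],255,shift=4)
    return cv2.resize(m,(w,h),interpolation=cv2.INTER_AREA)/255.
def fitbox(imgs,p0,dims,fg,z0=0.,thr=None):
    roi={}
    for n,im in imgs.items():
        u=proj(n,[p0[0],p0[1],z0+dims[2]/2])[0]; x0,y0=int(u[0])-22,int(u[1])-22
        c=im[y0:y0+44,x0:x0+44].astype(float); m=fg(c); roi[n]=(x0,y0,m)
    def cost(p):
        return sum(((softmask(score(n,None,p,dims,z0),x0,y0,44,44)-m)**2).sum() for n,(x0,y0,m) in roi.items())
    best=None
    for a in np.radians(np.arange(0,180,15)):
        q=np.array([p0[0],p0[1],a]); 
        c=cost(q)
        if best is None or c<best[0]: best=(c,q)
    r=minimize(cost,best[1],method='Nelder-Mead',options=dict(initial_simplex=best[1]+np.array([[0,0,0],[.006,0,0],[0,.006,0],[0,0,.2]]),xatol=1e-5,fatol=1e-3,maxiter=300))
    return r.x,r.fun
def cream(c):
    # chroma: cream has R-B > grey
    d=c[...,2]-c[...,0]; return np.clip((d-6)/14,0,1)
E
python3 - <<'E'
from sil import *
I={n:cv2.imread(f'pics/{n}2.png') for n in('top','scene')}
for p0 in((.444,.132),(.457,-.276)):
    u=proj('top',[*p0,.04])[0].astype(int); c=I['top'][u[1]-14:u[1]+15:2,u[0]-14:u[0]+15:2].astype(int); 
    if p0[1]>0: print((c[...,2]-c[...,0])); c2=I['scene'][215:238:2,280:310:2].astype(int); print(c2[...,2]-c2[...,0])
    for s in (['top','scene'],['top'],['scene']):
        x,f=fitbox({k:I[k] for k in s},p0,(.064,.042,.042),cream); print(s,x.round(4),np.degrees(x[2]).round(1),round(f,2))
E
```

```text
[[ 2  6  5  3  4  1  2  5  6  4  4  4  4  5  5]
 [ 5  5  2  4  4 10 12 10  8  2  5  6  5  4  5]
 [ 5  3  3  4 10 29 30 29 27 25 25  9  6  3  5]
 [ 5  4  2  2 14 30 29 27 30 28 30 11  3  6  4]
 [ 2  3  4  3 20 31 31 29 29 29 27  5  5  6  5]
 [ 3  4  5  4 25 28 29 29 30 29 26  6  3  4  5]
 [ 4  3  5  2 26 30 29 29 32 30 27  4  3  5  5]
 [ 1  5  3  7 28 31 29 29 30 30 18  5  6  5  5]
 [ 4  4  4  9 28 33 32 28 30 29 16  4  4  6  4]
 [ 3  3  4  9 30 29 29 29 28 29 17  4  6  5  4]
 [ 4  5  3 16 31 32 32 28 29 27 11  5  4  6  9]
 [ 5  3  5 10 20 22 30 28 29 27  7  4  4  3 19]
 [ 4  5  3  6  6  8 10  9 12 12  4  2  4  3 42]
 [ 3  4  5  4  3  6  5  5  4  3  5  4  7  5 53]
 [ 4  4  3  6  3  4  7  5  4  4  5  5  4 13 57]]
[[ 4  4  6  3  4  1 18 31 29 33 27  7  4  3  6]
 [ 6  4  4  3  1 25 31 32 31 32 29 32 20  3  2]
 [ 6  4  3 13 34 29 31 32 31 32 32 30 27 13  3]
 [ 0  3 19 32 32 35 31 32 31 30 31 28 26 10  4]
 [ 2  4 16 31 32 30 31 30 29 33 26 24 25  5  4]
 [ 2  2 12  9 32 30 30 32 26 21 25 27 29  5  7]
 [ 6  3 12 10 12 19 32 27 27 26 27 25 27  3  4]
 [ 3  4 13 13 11 14  8 26 26 27 28 30  8  3  4]
 [ 5  4 10 12 10 10 12 26 28 28 21  2  5  5  5]
 [ 3  5  6 13 13 14 14 27 24 17  2  2  5  4  3]
 [ 6  1  5  4  6 13 17 26  7  1  4  3  3  1  4]
 [ 3  3  4  4  3  4 21  2  5  5  5  4  5  4  4]]
['top', 'scene'] [ 0.4486  0.1351 -0.1226] -7.0 285.33
['top'] [ 0.4499  0.1341 -0.1354] -7.8 238.44
['scene'] [ 0.4472  0.1355 -0.1301] -7.5 36.99
['top', 'scene'] [ 0.4594 -0.2771  1.9529] 111.9 18.26
['top'] [ 0.4601 -0.2785  1.9558] 112.1 2.41
['scene'] [ 0.4591 -0.276   1.9931] 114.2 10.23
```

```bash
cat >> sil.py <<'E'
def cream(c):
    c=cv2.GaussianBlur(c,(0,0),.5); d=c[...,2]-c[...,0]; m=np.clip((d-5)/(np.where(c[...,1]>150,22,6)),0,1); m[d>42]=0; return m
E
python3 - <<'E'
from sil import *
I={n:cv2.imread(f'pics/{n}0.png') for n in('top','scene')}
for p0 in((.444,.132),(.457,-.276)):
    for s in (['top','scene'],['top'],['scene']):
        x,f=fitbox({k:I[k] for k in s},p0,(.064,.042,.042),cream); print(s,x.round(4),np.degrees(x[2]).round(1),round(f,2))
E
```

```text
['top', 'scene'] [ 0.4485  0.1349 -0.1181] -6.8 31.19
['top'] [ 0.45    0.1332 -0.1363] -7.8 8.41
['scene'] [ 0.4479  0.1359 -0.124 ] -7.1 9.85
['top', 'scene'] [ 0.4589 -0.2766  1.9283] 110.5 24.45
['top'] [ 0.4592 -0.2776  1.9312] 110.7 14.08
['scene'] [ 0.4595 -0.2748  1.9749] 113.2 5.16
```

```bash
python3 - <<'E'
from h import *
robot.set_gripper(.07)
robot.move_pose([.459,-.2765,.2],[180,0,111.5]); st()
print(robot.line_to([.459,-.2765,.083],vel=.12,guard=6)); st('down')
for w in(.0425,.0415,.0411):
    robot.set_gripper(w); robot.pause(.15); st(w)
E
```

```text
t13.9 p [ 0.4592 -0.2757  0.2007] yaw111.6 F [-0.3 -0.8 -0.1] M [ 0.08 -0.02  0.  ] w0.0701 q6 23
False
down t15.1 p [ 0.4594 -0.2769  0.0839] yaw111.5 F [-0.8 -0.1  0.6] M [-0.01 -0.01  0.05] w0.0701 q6 23
0.0425 t15.6 p [ 0.4591 -0.2766  0.0831] yaw111.5 F [1.5 0.7 0.4] M [ 0.02 -0.21  0.05] w0.0424 q6 23
0.0415 t15.9 p [ 0.4591 -0.2766  0.0831] yaw111.5 F [0.9 0.9 2.9] M [-0.03 -0.11 -0.03] w0.0414 q6 23
0.0411 t16.3 p [ 0.4591 -0.2766  0.0832] yaw111.5 F [0.1 1.1 5.7] M [ 0.11 -0.02 -0.01] w0.0415 q6 23
```

```bash
python3 - <<'E'
from h import *
p=robot.observe()['tool_pos']
robot.line_to([.459,-.2765,.12],vel=.06); st('lift'); robot.pause(.2);st()
b=robot.grab_frame('scene');cv2.imwrite('pics/s3.png',b);crop(b,130,90,130,120,5,'s3c.png')
E
```

```text
lift t17.1 p [ 0.4589 -0.2764  0.1198] yaw111.5 F [ 0.2  0.3 -1.7] M [0.   0.05 0.02] w0.0415 q6 23
 t17.3 p [ 0.4588 -0.2763  0.1195] yaw111.5 F [-0.5 -0.6  0.3] M [ 0.02  0.04 -0.03] w0.0416 q6 23
```

View pics/s3c.png

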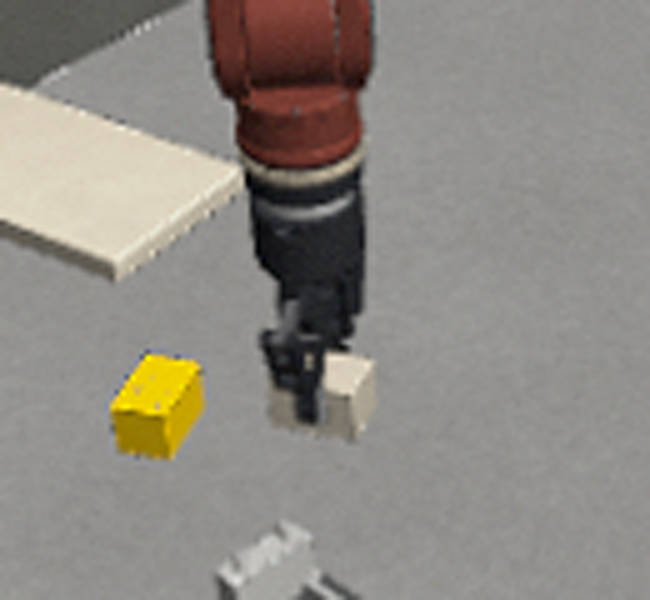

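```bash
cat >> h.py <<'E'
def cl(y): return .6102+(y+.0847)*.0853
E
python3 - <<'E'
from h import *
y=-.1501;x=cl(y)
robot.line_to([.459,-.2765,.19],vel=.15); st()
robot.line_to([x,y,.19],vel=.15,rotation=[180,0,85.13]); st('over')
robot.line_to([x,y,.125],vel=.1); robot.pause(.3); st('near')
a=robot.grab_frame('top');b=robot.grab_frame('scene');crop(b,150,140,130,100,6,'s4.png')
E
```

```text
t17.9 p [ 0.4589 -0.2763  0.1893] yaw111.5 F [-0.4  0.1 -1.5] M [-0.01 -0.03  0.06] w0.0411 q6 23
over t19.4 p [ 0.6042 -0.1504  0.1897] yaw85.1 F [-0.6  0.9 -0.3] M [0.02 0.02 0.04] w0.0414 q6 69
near t20.5 p [ 0.6049 -0.1502  0.1255] yaw85.1 F [-0.5  0.4 -1.2] M [0.03 0.03 0.03] w0.0415 q6 69
```

View pics/s4.png

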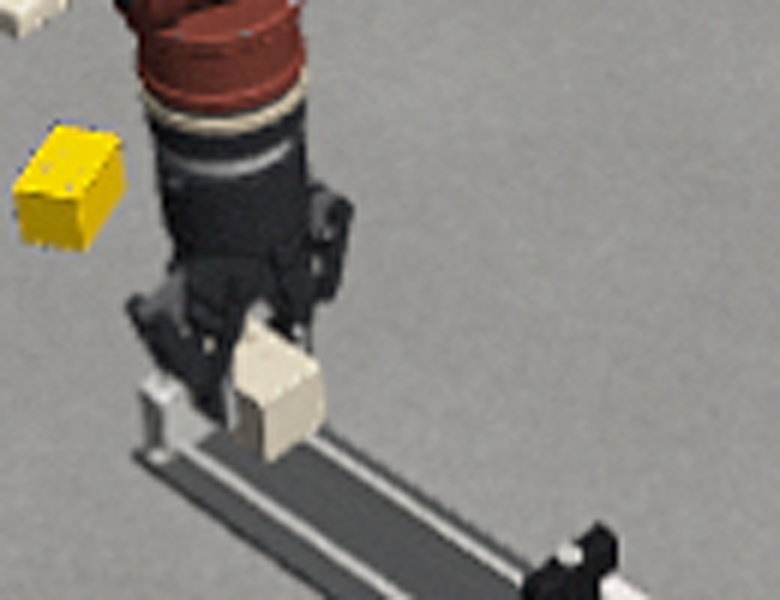

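The brick is held level over the channel, clear of the stop. Lowering it gently.

```bash
python3 - <<'E'
from h import *
y=-.1501;x=cl(y)
robot.line_to([x,y,.104],vel=.08)
st(); print(robot.line_to([x,y,.0895],vel=.025,guard=5)); st('low')
E
```

```text
t21.0 p [ 0.604  -0.1498  0.1028] yaw85.1 F [ 1.   0.2 -0.8] M [-0.03 -0.01  0.  ] w0.0420 q6 69
True
low t21.5 p [ 0.6046 -0.1501  0.0911] yaw85.1 F [-0.8  0.4  3.9] M [-0.02 -0.05  0.  ] w0.0414 q6 69
```

```bash
python3 - <<'E'
from h import *
y=-.1501;x=cl(y)
robot.set_gripper(.056); st('rel'); robot.line_to([x,y,.19],vel=.15)
robot.set_gripper(.07)
robot.move_pose([.4485,.06,.3],[180,0,150])
a=robot.grab_frame('top');b=robot.grab_frame('scene')
cv2.imwrite('pics/top5.png',a);cv2.imwrite('pics/scene5.png',b)
crop(b,160,170,160,110,5,'s5.png');crop(a,200,130,150,90,5,'t5.png'); st()
E
```

```text
rel t21.8 p [ 0.6039 -0.1498  0.0902] yaw85.1 F [0.1 0.1 0.2] M [0.01 0.02 0.01] w0.0561 q6 69
 t24.1 p [0.4489 0.0593 0.2994] yaw149.9 F [-0.2 -0.2 -0.8] M [ 0.04  0.01 -0.03] w0.0700 q6 21
```

View pics/s5.png

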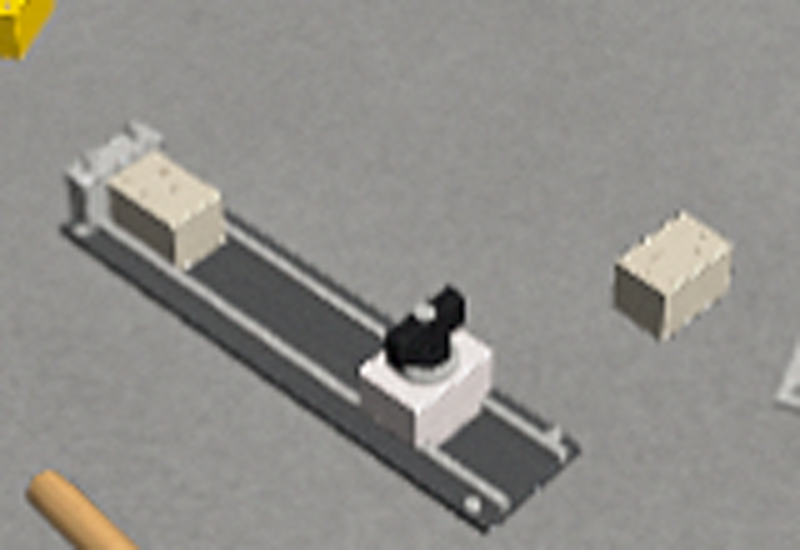

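View pics/t5.png

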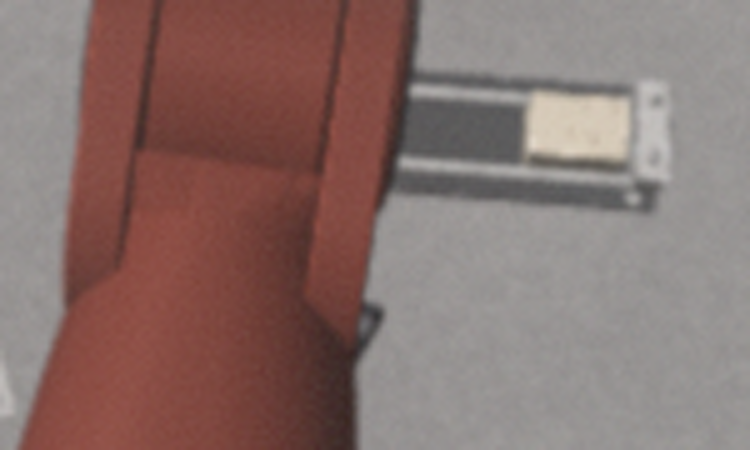

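The first brick lies in the channel, with a gap of about 4 mm to the stop at t5 (633,130). I'll check that the second brick hasn't moved, then grasp it.

```bash
python3 - <<'E'
from sil import *
I={n:cv2.imread(f'pics/{n}5.png') for n in('scene',)}
x,f=fitbox(I,(.447,.135),(.064,.042,.042),cream); print(x.round(4),np.degrees(x[2]).round(1),round(f,2))
if np.hypot(x[0]-.4479,x[1]-.1359)<.003:
    p=[.449,.135]
    robot.move_pose([*p,.2],[180,0,172.8]); st()
    print(robot.line_to([*p,.083],vel=.12,guard=6)); st('down')
    robot.set_gripper(.0425); robot.set_gripper(.0411); robot.pause(.2); st('grip')
    robot.line_to([*p,.12],vel=.06); robot.pause(.2);print(robot.observe()['q'].round(0)); st('lift')
    b=robot.grab_frame('scene');crop(b,240,130,130,120,5,'s6.png')
E
```

```text
[ 0.4482  0.1357 -0.1235] -7.1 7.23
 t24.7 p [0.4493 0.1345 0.2006] yaw172.6 F [ 0.5 -0.6  0.5] M [-0.03 -0.04  0.  ] w0.0699 q6 8
False
down t25.8 p [0.4496 0.135  0.0839] yaw172.8 F [-0.2  0.4 -0.6] M [ 0.02 -0.02 -0.05] w0.0701 q6 8
grip t26.6 p [0.4493 0.135  0.0834] yaw172.8 F [-0.3 -1.3  6. ] M [-0.16  0.07 -0.05] w0.0417 q6 8
[  1. -15. -33.  71.   0.   8.]
lift t27.6 p [0.4487 0.135  0.1196] yaw172.8 F [ 0.7  0.1 -1.7] M [-0.01  0.03  0.02] w0.0414 q6 8
```

View pics/s6.png

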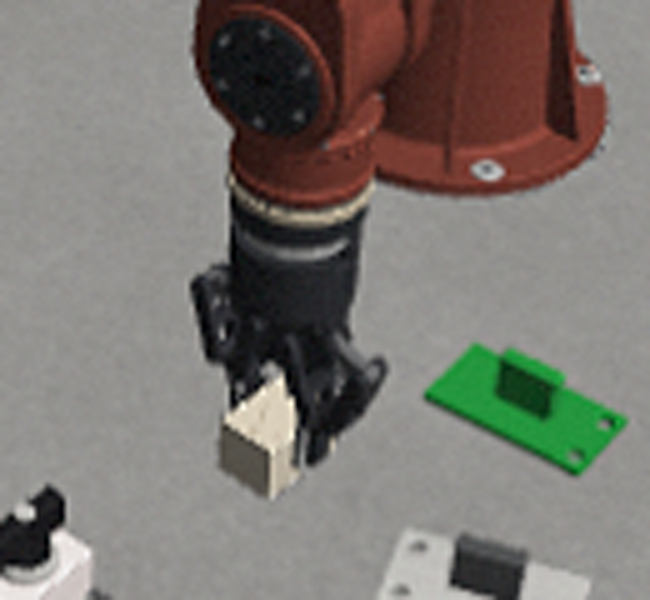

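```bash
python3 - <<'E'
from h import *
y=-.078;x=cl(y)
robot.line_to([.449,.135,.2],vel=.15); st()
robot.line_to([x,y,.2],vel=.15,rotation=[180,0,85.13]); st('over')
robot.line_to([x,y,.125],vel=.1); robot.pause(.3); st('near')
b=robot.grab_frame('scene');crop(b,150,140,130,100,6,'s7.png')
E
```

```text
t28.3 p [0.4487 0.135  0.1991] yaw172.8 F [ 0.1 -0.2 -2. ] M [-0.04  0.02 -0.01] w0.0419 q6 8
over t30.2 p [ 0.6106 -0.0777  0.1999] yaw85.2 F [ 0.2  1.2 -1.2] M [ 0.08  0.03 -0.01] w0.0420 q6 75
near t31.4 p [ 0.611  -0.0781  0.1255] yaw85.1 F [-0.7  0.1 -0.9] M [ 0.05 -0.02 -0.01] w0.0419 q6 75
```

View pics/s7.png

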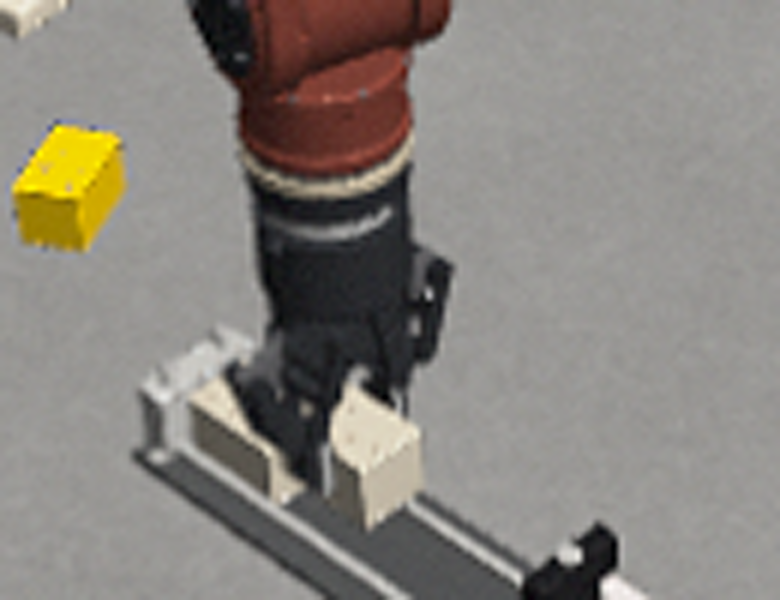

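```bash
python3 - <<'E'
from h import *
y=-.078;x=cl(y)
robot.line_to([x,y,.104],vel=.08)
st(); print(robot.line_to([x,y,.0895],vel=.025,guard=5)); st('low')
E
```

```text
t31.9 p [ 0.6101 -0.0778  0.1028] yaw85.1 F [ 0.2  0.5 -0.9] M [-0.03 -0.02 -0.02] w0.0418 q6 75
True
low t32.4 p [ 0.6107 -0.078   0.0913] yaw85.1 F [-0.5  0.3  4.4] M [0.03 0.15 0.02] w0.0416 q6 75
```

```bash
python3 - <<'E'
from h import *
y=-.078;x=cl(y)
robot.set_gripper(.056); st('rel'); robot.line_to([x,y,.2],vel=.15)
robot.set_gripper(.05)
robot.move_pose([.45,.1,.3],[180,0,150]); robot.move_pose([.4,.25,.3],[180,0,150])
a=robot.grab_frame('top');b=robot.grab_frame('scene')
cv2.imwrite('pics/top8.png',a);cv2.imwrite('pics/scene8.png',b)
crop(b,160,170,160,110,5,'s8.png');crop(a,200,130,150,90,5,'t8.png'); st()
E
```

```text
rel t32.7 p [ 0.6101 -0.0778  0.0903] yaw85.1 F [-0.8  0.6  0.2] M [0.03 0.01 0.01] w0.0561 q6 75
 t35.6 p [0.4007 0.2491 0.2996] yaw149.9 F [-0.2  0.1 -0.2] M [ 0.   -0.    0.01] w0.0500 q6 46
```

View pics/s8.png

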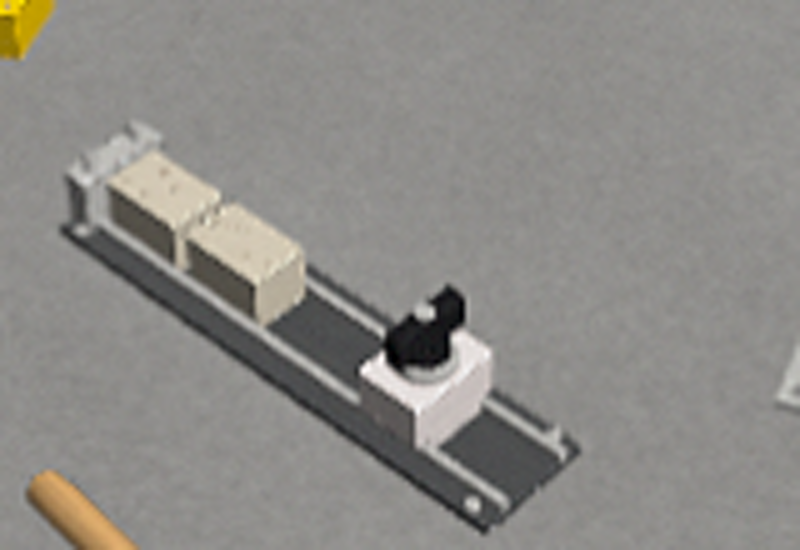

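View pics/t8.png

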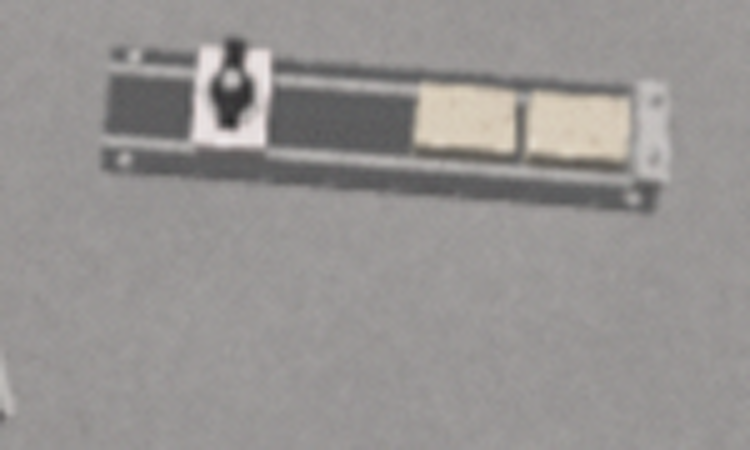

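Both bricks lie in the channel. Next I'll grip the knob, close the row gently and clamp.

```bash
python3 - <<'E'
from h import *
robot.move_pose([.6239,.0745,.24],[180,0,175.1]); 
print(robot.line_to([.6239,.0745,.1335],vel=.1,guard=8)); 
robot.set_gripper(0.0); robot.pause(.2); st('grip')
y=-.022
print(robot.line_to([cl(y),y,.1335],vel=.07,guard=10)); robot.pause(.2); st('slid')
E
```

```text
False
grip t38.6 p [0.6242 0.0745 0.1341] yaw175.1 F [-1.3  0.1  6. ] M [ 0.03  0.21 -0.11] w0.0131 q6 -0
False
slid t40.3 p [ 0.6159 -0.0223  0.1341] yaw175.1 F [ 0.1 -1.8  4.5] M [-0.08  0.08  0.  ] w0.0132 q6 -9
```

```bash
python3 - <<'E'
from h import *
y=-.060
g=robot.line_to([cl(y),y,.1335],vel=.008,guard=7); print(g); st('contact'); robot.pause(.3); st()
E
```

```text
True
contact t42.6 p [ 0.6146 -0.0382  0.1341] yaw175.1 F [1.1 1.2 4.6] M [ 0.18 -0.   -0.09] w0.0130 q6 -11
 t42.9 p [ 0.6146 -0.0381  0.1341] yaw175.1 F [0.6 0.3 5. ] M [ 0.19 -0.11 -0.07] w0.0129 q6 -11
```

```bash
python3 - <<'E'
from h import *
y=-.060
for i in range(3):
    g=robot.line_to([cl(y),y,.1341],vel=.008,guard=8); st(g)
b=robot.grab_frame('scene');crop(b,160,170,100,80,8,'s9.png');a=robot.grab_frame('top');crop(a,230,130,115,60,6.8,'t9.png')
E
```

```text
True t43.6 p [ 0.6145 -0.0383  0.1341] yaw175.2 F [-0.7  1.6  4. ] M [ 0.12 -0.05 -0.08] w0.0127 q6 -11
True t44.3 p [ 0.6145 -0.0385  0.1341] yaw175.2 F [0.1 1.3 3.7] M [-0.03 -0.04 -0.09] w0.0129 q6 -11
True t45.0 p [ 0.6145 -0.0387  0.1341] yaw175.3 F [1.1 1.5 3.8] M [-0.07 -0.06 -0.08] w0.0133 q6 -11
```

View pics/s9.png

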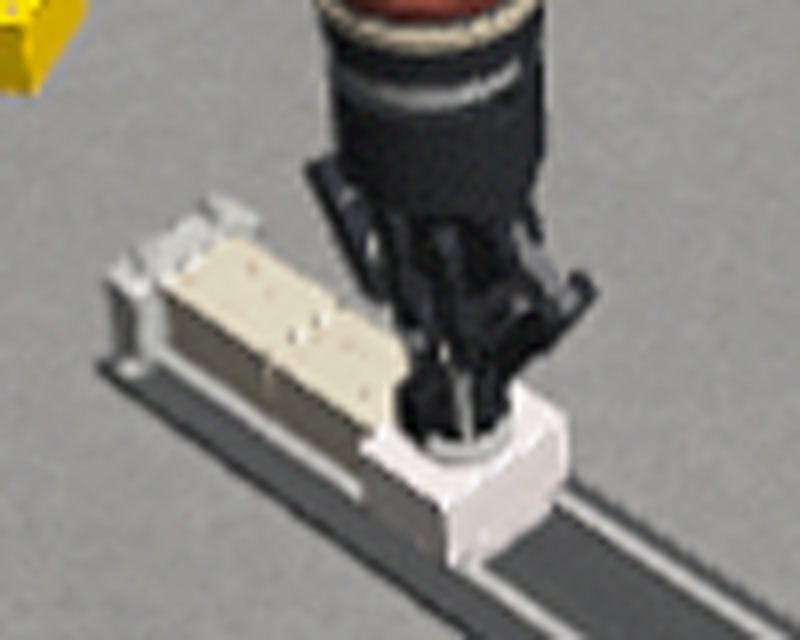

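View pics/t9.png

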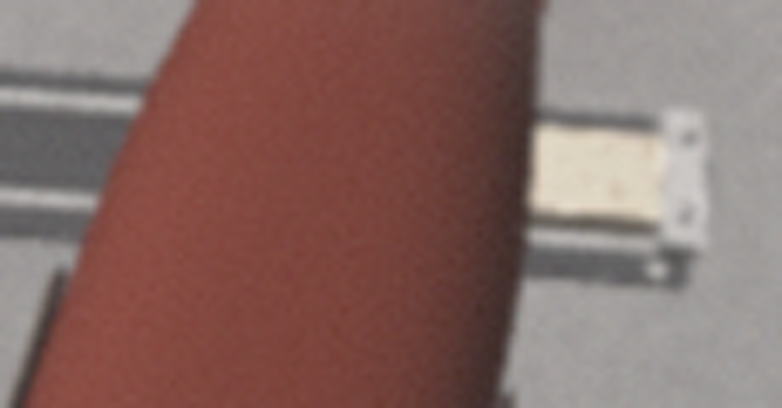

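The row looks closed at s9, and the fence stops solid at knob y ≈ −0.0385. One slightly firmer check (still below 20 N), then clamp.

```bash
python3 - <<'E'
from h import *
y=-.060
g=robot.line_to([cl(y),y,.1341],vel=.008,guard=11); o=st(g)
p=o['tool_pos'].copy()
for yw in (160,140,128,115,105):
    g=robot.line_to(p,vel=.1,rotation=[180,0,yw],guard=40); o=st((yw,g))
    if g: break
E
```

```text
True t45.8 p [ 0.6145 -0.039   0.1341] yaw175.4 F [-0.2  1.2  3.3] M [-0.08 -0.03 -0.05] w0.0131 q6 -11
(160, False) t46.2 p [ 0.6146 -0.0383  0.1341] yaw160.1 F [1.4 4.9 4.1] M [ 1.06 -0.36 -0.09] w0.0132 q6 4
(140, False) t46.8 p [ 0.6145 -0.0384  0.1341] yaw140.1 F [1.7 5.5 3.4] M [ 1.08 -0.25 -0.08] w0.0130 q6 24
(128, False) t47.1 p [ 0.6145 -0.0384  0.1341] yaw128.2 F [1.3 4.7 4.1] M [ 1.01 -0.26 -0.09] w0.0132 q6 36
(115, False) t47.5 p [ 0.6145 -0.0385  0.1341] yaw115.2 F [1.5 5.  4.6] M [ 1.03 -0.18 -0.11] w0.0132 q6 49
(105, False) t47.8 p [ 0.6144 -0.0385  0.1341] yaw105.2 F [0.9 4.7 4.7] M [ 1.   -0.09 -0.08] w0.0133 q6 59
```

```bash
python3 - <<'E'
from h import *
p=[.6145,-.0385,.1341]
for yw in (98,95,93,92,91,90,89,88):
    g=robot.line_to(p,vel=.05,rotation=[180,0,yw],guard=30); robot.pause(.1); o=st((yw,g))
    if abs(o['torque'][2])>1.2: break
E
```

```text
(98, False) t48.2 p [ 0.6144 -0.0384  0.1341] yaw98.3 F [-0.9  2.9  5.4] M [ 0.75  0.08 -0.13] w0.0132 q6 66
(95, False) t48.5 p [ 0.6144 -0.0384  0.1341] yaw95.3 F [0.4 3.5 4.2] M [ 0.74  0.08 -0.12] w0.0131 q6 69
(93, False) t48.9 p [ 0.6144 -0.0384  0.1341] yaw93.3 F [-0.1  4.2  5.2] M [ 0.67  0.11 -0.04] w0.0129 q6 71
(92, False) t49.2 p [ 0.6144 -0.0384  0.1341] yaw92.3 F [-0.   3.3  5.5] M [ 0.77  0.09 -0.13] w0.0135 q6 72
(91, False) t49.6 p [ 0.6144 -0.0384  0.1341] yaw91.4 F [0.  3.4 5.3] M [0.63 0.04 0.51] w0.0133 q6 73
(90, False) t49.9 p [ 0.6144 -0.0384  0.1342] yaw90.4 F [-0.9  2.6  4.7] M [0.55 0.1  0.93] w0.0130 q6 74
(89, False) t50.3 p [ 0.6144 -0.0384  0.1342] yaw89.5 F [-1.3  1.9  5.1] M [0.51 0.15 1.41] w0.0132 q6 75
```

```bash
python3 - <<'E'
from h import *
robot.set_gripper(.04); st('open')
p=[.6145,-.0385,.24]
robot.line_to(p,vel=.12); robot.move_pose([.4,-.1,.3],[180,0,104]); st()
a=robot.grab_frame('top');b=robot.grab_frame('scene')
cv2.imwrite('pics/top10.png',a);cv2.imwrite('pics/scene10.png',b)
crop(b,160,170,100,80,8,'s10.png');crop(a,155,180,60,55,13,'t10.png');crop(a,215,130,130,50,6,'t10h.png');crop(b,305,225,65,45,12,'s10p.png')
E
```

```text
open t50.7 p [ 0.6143 -0.0387  0.1337] yaw89.0 F [-0.3  0.1  1. ] M [0.   0.02 0.05] w0.0401 q6 75
 t52.6 p [ 0.4005 -0.1     0.2997] yaw104.0 F [ 0.4 -0.6 -0.1] M [ 0.05 -0.03  0.05] w0.0397 q6 44
```

View pics/s10.png

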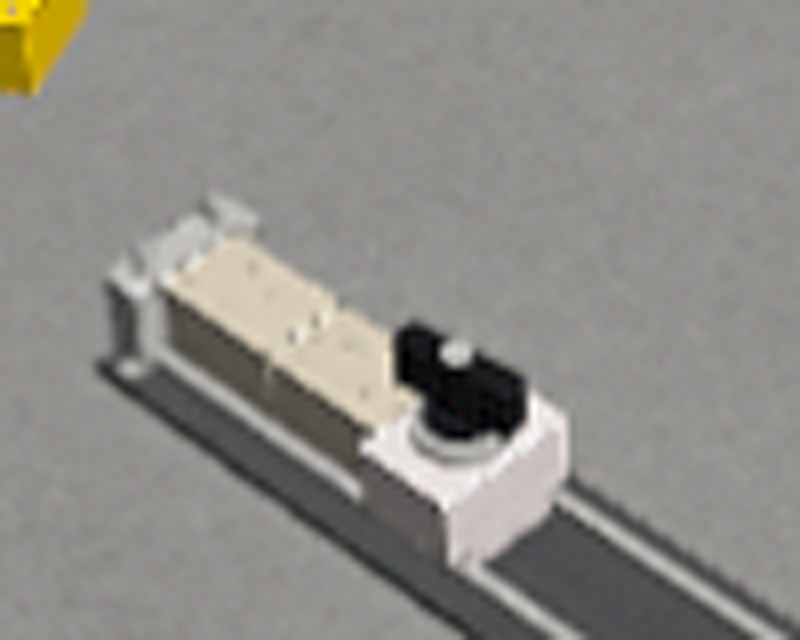

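View pics/t10.png

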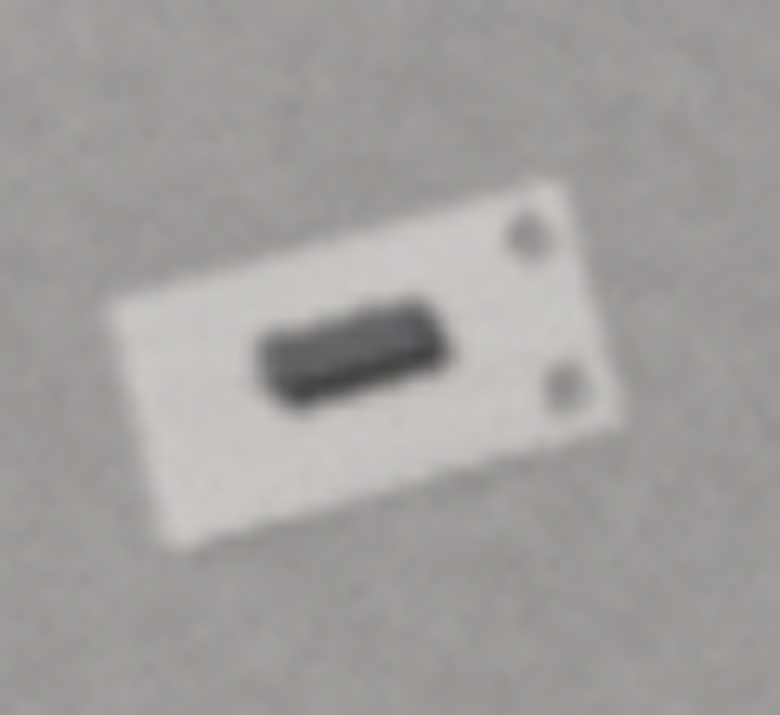

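View pics/t10h.png

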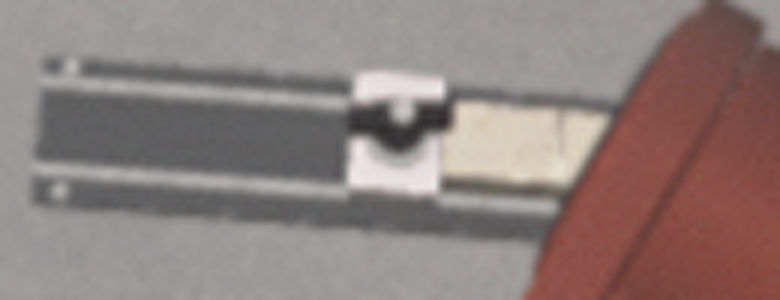

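View pics/s10p.png

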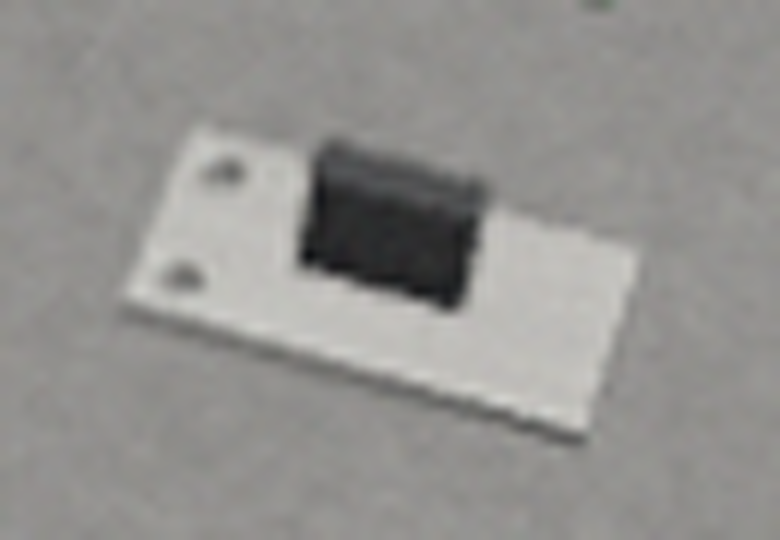

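The row is closed and the knob bar lies along the channel. Next I'll fit the work plate.

```bash
python3 - <<'E'
from fit import *
A=(155,180,13);S=(305,225,12)
z=.006
ot=[('top',(.033,.06,z),px(A,108,300)),('top',(-.033,.06,z),px(A,168,552)),('top',(.033,-.06,z),px(A,568,180)),('top',(-.033,-.06,z),px(A,627,425)),
('top',(.02,-.049,z),px(A,530,235)),('top',(-.02,-.049,z),px(A,568,387))]
os_=[('scene',(-.033,-.06,z),px(S,200,125)),('scene',(.033,-.06,z),px(S,125,300)),('scene',(.033,.06,z),px(S,588,433)),('scene',(-.033,.06,z),px(S,640,245)),
('scene',(-.02,-.049,z),px(S,225,172)),('scene',(.02,-.049,z),px(S,186,277))]
for o in(ot,os_,ot+os_): fit(o,[.436,.28,.24])
E
```

```text
[0.4395 0.2833 0.2626] 15.05
[[-0.11, 0.05], [-0.14, -0.1], [-0.35, -0.24], [0.0, 0.05], [0.29, 0.15], [0.32, 0.06]]
[0.438  0.2869 0.2718] 15.57
[[-0.26, 0.04], [0.08, 0.01], [0.12, -0.2], [0.55, 0.33], [-0.06, -0.14], [-0.33, -0.04]]
[0.4389 0.2852 0.2682] 15.37
[[-0.71, 0.35], [-0.64, 0.17], [-1.01, -0.14], [-0.55, 0.12], [-0.34, 0.26], [-0.25, 0.16], [-0.82, -0.06], [-0.57, -0.11], [-0.57, -0.22], [-0.05, 0.33], [-0.64, -0.23], [-0.97, -0.14]]
```

```bash
python3 - <<'E'
from h import *
p=[.4405,.2833]
robot.move_pose([*p,.2],[180,0,105.2]); st()
print(robot.line_to([*p,.084],vel=.1,guard=6)); st('down')
robot.set_gripper(0); robot.pause(.3); st('grip')
robot.line_to([*p,.13],vel=.06); robot.pause(.2); st('lift')
b=robot.grab_frame('scene');crop(b,270,150,130,120,5,'s11.png')
E
```

```text
t54.2 p [0.441  0.2826 0.2003] yaw105.2 F [-0.3  0.6  0.1] M [-0.03 -0.02 -0.  ] w0.0405 q6 93
False
down t55.5 p [0.441  0.2835 0.0848] yaw105.2 F [-0.5 -0.6  1.3] M [-0.01  0.04  0.01] w0.0400 q6 93
grip t56.1 p [0.4409 0.2835 0.0847] yaw105.2 F [-0.7 -0.2  5.8] M [-0.06  0.22 -0.02] w0.0130 q6 93
lift t57.3 p [0.4402 0.2832 0.1295] yaw105.2 F [ 0.  -0.2 -3.5] M [-0.04  0.06 -0.02] w0.0130 q6 93
```

View pics/s11.png

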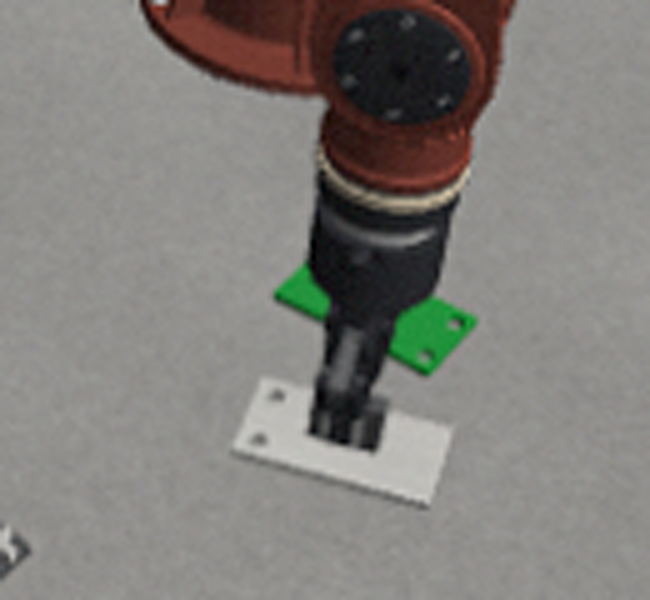

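```bash
python3 - <<'E'
from h import *
y=-.1509;x=cl(y)
robot.line_to([.4405,.2833,.23],vel=.12)
robot.line_to([x,y,.23],vel=.13,rotation=[180,0,85.13]); st('over')
robot.line_to([x,y,.165],vel=.08); robot.pause(.3); st('hover')
b=robot.grab_frame('scene');crop(b,155,150,90,80,8,'s12.png');a=robot.grab_frame('top');crop(a,240,130,115,60,6.8,'t12.png')
cv2.imwrite('pics/scene12.png',b);cv2.imwrite('pics/top12.png',a)
E
```

```text
over t62.0 p [ 0.6045 -0.1507  0.23  ] yaw85.1 F [-0.6  0.  -3.9] M [0.01 0.02 0.02] w0.0132 q6 69
hover t63.3 p [ 0.6047 -0.151   0.1654] yaw85.1 F [-0.4  0.2 -3.4] M [-0.01 -0.02 -0.02] w0.0134 q6 69
```

View pics/s12.png

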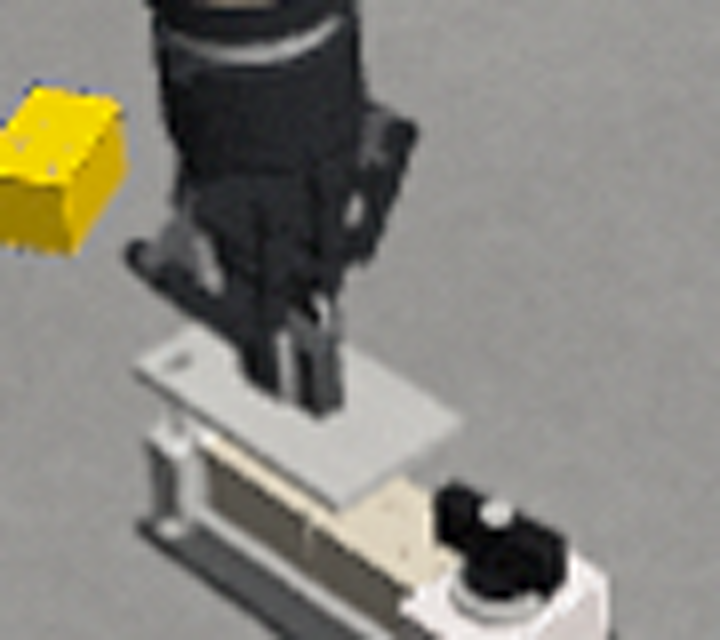

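View pics/t12.png

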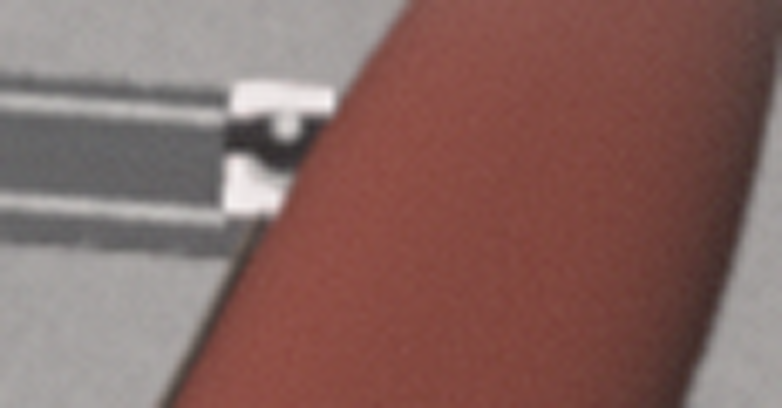

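The plate hovers squarely above the row, and the hole at s12 (180,358) sits over the peg. Lowering with a guard.

```bash
python3 - <<'E'
from h import *
y=-.1509;x=cl(y)
robot.line_to([x,y,.152],vel=.05); st()
for i in range(1):
    g=robot.line_to([x,y,.1325],vel=.012,guard=5); st(g)
b=robot.grab_frame('scene');crop(b,155,150,90,80,8,'s13.png')
E
```

```text
t63.8 p [ 0.6042 -0.1507  0.1513] yaw85.1 F [ 0.2 -0.4 -3.2] M [-0.02 -0.04 -0.06] w0.0132 q6 69
True t65.1 p [ 0.6045 -0.1509  0.1347] yaw85.1 F [0.5 0.6 6.3] M [-0.04 -0.05  0.03] w0.0126 q6 69
```

View pics/s13.png

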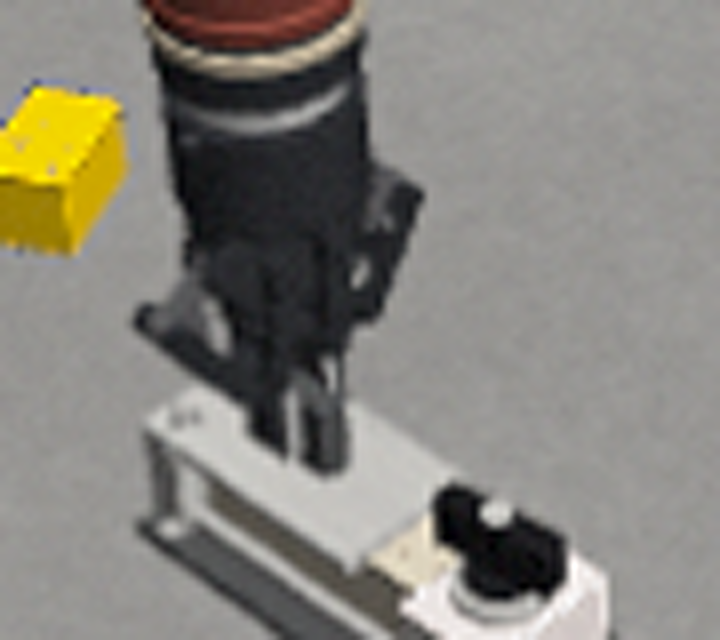

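The plate touched down at TCP z = 0.1347, which is exactly the seated height, and a peg shows through the hole at (185,415). Releasing and backing off for a last look.

```bash
python3 - <<'E'
from h import *
y=-.1509;x=cl(y)
robot.set_gripper(.035); st('rel'); robot.line_to([x,y,.24],vel=.1)
robot.move_pose([.4,.2,.3],[180,0,120]); robot.pause(.3); st()
a=robot.grab_frame('top');b=robot.grab_frame('scene')
cv2.imwrite('pics/top14.png',a);cv2.imwrite('pics/scene14.png',b)
crop(b,160,170,100,80,8,'s14.png');crop(a,230,130,115,60,6.8,'t14.png')
E
```

```text
rel t65.5 p [ 0.6035 -0.1504  0.1329] yaw85.1 F [-0.3 -0.6  0.1] M [-0.07  0.    0.02] w0.0352 q6 69
 t68.5 p [0.4003 0.1997 0.2999] yaw119.9 F [ 0.1 -0.2  0.2] M [-0.03 -0.    0.  ] w0.0348 q6 70
```

View pics/s14.png

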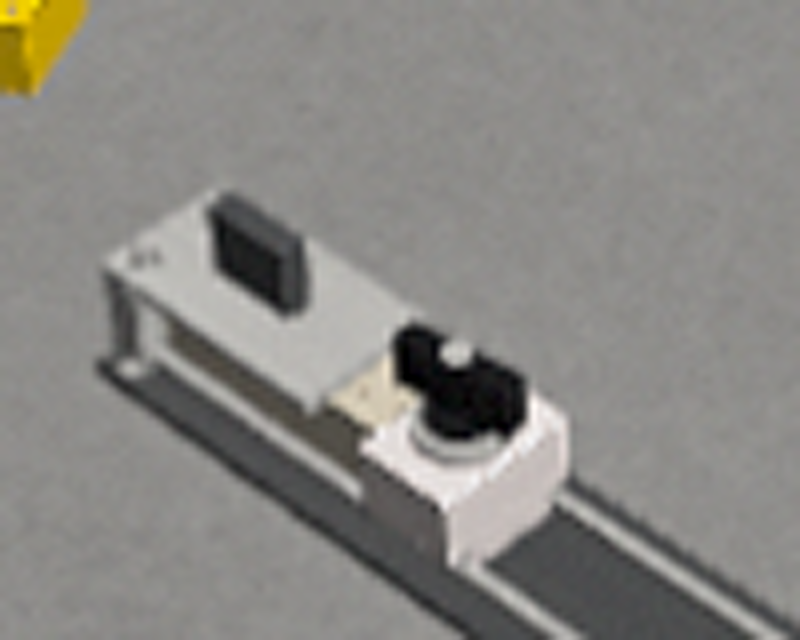

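View pics/t14.png

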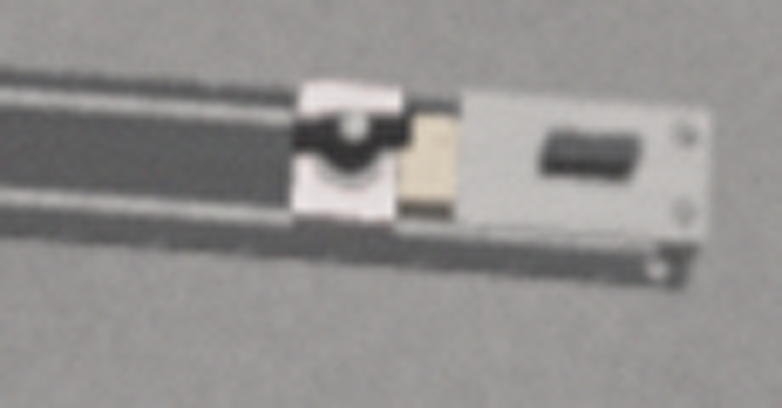

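View pics/top14.png

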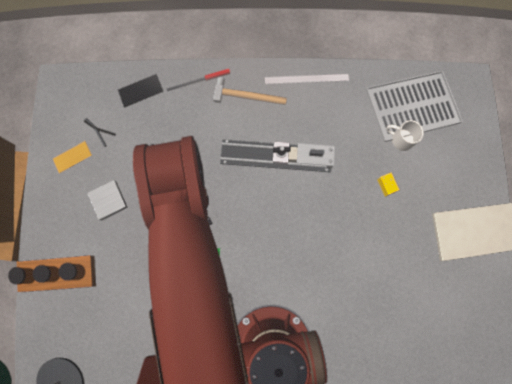

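Plate seated flat on both pegs at t14 (686,135) and (684,212). The row is closed, the knob bar lies along the channel, and the mug, bench block and yellow block haven't moved. Handing in.

```bash
python3 - <<'E'
from h import *
b=cv2.imread('pics/scene14.png').astype(int);a=cv2.imread('pics/scene0.png').astype(int)
print('cone region diff',np.abs(a-b)[280:315,318:348].mean(),'mug',np.abs(a-b)[160:205,95:130].mean())
robot.job_done(); 
E
```

```text
cone region diff 2.1473015873015875 mug 2.0308994708994708
the job is handed in; nothing more can be done
```

I made up the hearth in the order asked and handed it in after about 69 s of the 210 s allowed; no verdict is reported. Only two cream bricks were present.

- **Fence and bricks:** I loosened the knob, slid the fence back and laid both bricks in the channel. I gripped them only until the gripper read 41.5 to 42 mm on the 42 mm bricks, because its fixed closing force is above their 40 N limit. The actual grip force was not measured.
- **Closing the row:** I pushed the fence up with guards of 7 to 11 N. It stopped at the same point each time, and the pictures show the row closed apart from a thin line at the brick joint. A gap under about 1 mm would not show at this resolution.
- **Clamping:** I turned the knob clockwise to its hard stop. It turned about 83°, and the torque then rose to 1.4 N m.
- **Work plate:** It touched down exactly at the seated height, and both pegs show through its holes.
- **Left alone:** The mug and ring cone look unchanged in before-and-after pictures. The bench block and yellow brick look unmoved in the last picture.

The two cameras disagreed by about 3.7 mm along the channel. I relied on contact positions and the top camera, and the plate seated at the first try.

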